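# Press a cassette cover shut with the toggle clamp

### The arm

A 6-joint arm with a two-finger parallel gripper is mounted at the origin on the work surface. World frame = base frame: x ahead of the robot, y to its left, z up, the work surface at z = 0. Lengths are in m, angles in rad, forces in N, time in s.
With the tool pointing down it reaches from about 0.325 to 0.775 m from the base axis. Payload 5.5 kg.
Tool frame: the origin (TCP) lies at the very end of the fingers, on their centre line; the grasp point (between the pads) lies 19 mm behind it; z points along the fingers, y is the line along which they close (so a half turn about z gives the same grasp; the last joint's range is limited). The gripper opens to 88 mm and grips with 3 to 60 N. Pads are 20 mm wide; open, the fingers measure 115 mm over their backs; the gripper's body (75 mm by 178 mm) begins 61 mm behind the grasp point.
Start: joints at [-1.179, 0.091, 1.231, -0, 1.82, -0.057], TCP at [0.26, -0.541, 0.223] pointing down, gripper open.
Joint ranges: [-2.87, 2.87], [-0.86, 2.18], [0.17, 2.46], [-1.51, 4.65], [0.06, 2.69], [-2.65, 2.65]. Speed limits (rad/s): [2.57, 2.57, 3.01, 3.14, 3.14, 3.14].

### API

Orientations are given as a 3x3 rotation matrix whose columns are the frame's x, y, z axes.
In Python, from rig import * gives the robot as it stands.
- The arm moves only by the tool jog_arm, never from a script. Its argument "steps" is a list of rows, each a list of 3 entries, a list of its own where there are three numbers: the opening, from -1 (shut) to 1 (fully open), then the shift along the tool's x, y, z in units of 20 cm (1.0 is 20 cm), then the turn about the tool's z in units of 360 degrees (1.0 is 360 degrees). In form: [[gripper, [dx, dy, dz], roll], ...]. A call has 1 to 5 rows; each row is the pose to reach, as a shift and turn from the pose commanded when the call began, along the tool's axes at that moment, turning the shorter way round; what a row does not reach only later rows make up. A row lasts 1/12 s, in which the tool goes at most 41.7 mm and 7.16 degrees, less where a joint would pass 70% of its speed; a pose out of reach is approached as far as the arm can. A call with a number of a shift or a turn outside -1 to 1 is refused whole. A call with a gripper value outside its range is refused whole. The fingers move at their own pace and stop on an object; the grip force is fixed at half the most. Time passes only in rows, so rows that repeat a pose let the fingers close. It gives the time, the measured TCP pose, the force, the opening and the grip force at its end, in the units of the state.
- get_obs(): the state, without advancing time (a new reading comes with each control period).
- grab_frame(name): name is "scene" or "top" or "wrist"; returns a dict with "frame" (384x512x3 uint8, red, green, blue), "mtx" (3x3 intrinsics, pixels), "R" (3x3) and "t" (3): a world point X has camera coordinates R X + t; the wrist camera has in their place "T_tool_cam" (4x4, takes a point from camera to tool coordinates, whose origin is the TCP and whose axes are the flange's). Camera axes: x right, y down, z forward; pixel columns grow to the right and rows downward; lengths in m; the calibration is good to about 2 mm. A picture is of the moment at which its call begins: read the wrist's pose just before it. There is no depth.
- job_done(): hands the job in; it is judged then, once.
The state is a dict: "clock": time; "joint_positions": joint angles; "joint_vel": joint speeds; "joint_torque": joint torques, N m; "eef_pos": TCP position; "tool_rot": TCP orientation; "ft_force": force on the tool from outside, world axes, zero at the start; "torque": the same for the moment, N m; "opening": finger opening in m; "finger_force": force on a finger pad.
Only numpy, scipy, OpenCV 4.12 (cv2) and the standard library are available. Lean on these libraries where they do the work, as an engineer would, in place of code of your own. Each camera call takes 0.05 s, during which the arm holds its last target. There are 200 camera calls.

### The job

Close the blue instrument cassette in the press jig: with the clamp open, push the cassette along the channel until it is fully home against the yellow end stop, then swing the red T-handle over centre until the clamp locks, so that the clamp, not your fingers, presses the raised white cover fully down. Leave it locked for two seconds, then throw the handle fully back open, leaving the closed cassette home in the jig and the other things on the table where they are.

Things in the scene. Friction and masses are not known exactly. Their poses are not given: they have to be found in the camera images.
- jig: Fixed press jig, base plate 150 x 260 x 12 mm. Origin: on the table under the centre of the cassette when home; z up. Its channel runs along y: floor at z = 12 mm, 68 mm wide between steel rails (tops at z = 26, outer faces at x = +-44 mm), open at the -y end (plate ends at y = -170 mm), closed by a yellow stop (face at y = +70 mm, top at z = 42 mm).
- clamp_hinge (a point): Hinge of the toggle clamp, at x = 72, z = 85 mm in the jig's frame; hinge line parallel to the jig's y. Housing: x = 51 to 97, y = +-25 mm, up to z = 96 mm. The steel arm (20 mm wide) reaches over the channel when locked and stands up at 45 degrees over it (up to about z = 145 mm) when open.
- clamp_handle (a joint): Swing of the clamp's handle about the hinge: 0 = fully back (open, leaning 50 degrees to the jig's +x, away from the channel), 1.0 = dead centre, 1.15 = locked over centre (leaning 16 degrees towards the channel). The arm is linked to it and comes down on the cover as the handle swings over. Stays where left, but snaps home near the locked end.
- handle_bar (a point): Centre of the red cross bar of the T-handle: round bar 18 mm in diameter, 80 mm long, parallel to the jig's y axis, 100 mm from the hinge, on a stem 10 mm wide. Can be pushed with closed fingers from either side. In the jig's frame it is at x = 72 + 100 sin(a), z = 85 + 100 cos(a) mm, a = 0.873 - joint value.
- clamp_pad: Black rubber pad, 30 mm in diameter and 10 mm thick, on a sprung spindle at the end of the clamp arm; origin in the centre of its pressing face.
- cassette: Base of the cassette to be closed: blue plastic tray 64 mm (its x) by 140 mm (its y) by 36 mm high, lying in the jig's channel with its axes parallel to the jig's, short of the stop. With its cover about 370 g. Origin: centre of its underside.
- cover: White press-in cover of that cassette, 52 x 128 x 16 mm, captive in it. Origin: centre of its underside. It stands 30 mm above the cassette's underside when raised (its top 10 mm above the blue rim) and 24 mm when pressed fully down (its top 4 mm above the rim).
- scissors: Bystander: steel ring-handled scissors, 160 mm, lying beyond the stop end of the jig. Origin about mid-length, on the table.
- forceps: Bystander: steel ring-handled forceps, 150 mm, lying on the robot's side of the jig. Origin about mid-length, on the table.
- clip_forceps: Bystander: steel ring-handled forceps, 135 mm, lying behind the jig. Origin about mid-length, on the table.
- magnifier: Bystander: black ring, 84 mm across, 12 mm high, lying off the jig's open end. Origin: centre of its underside.
- spare_tray: Bystander: empty blue tray like the cassette's base, without cover, lying on the table. Origin: centre of its underside.
- dish: Bystander: round steel bowl, 120 mm across, 35 mm high. Origin: centre of its underside.
- brush_cup: Bystander: grey cup, 74 mm across and 100 mm high, with three cleaning brushes up to about 190 mm. Origin: centre of its underside.
- basket: Bystander: steel mesh basket 320 x 200 x 75 mm full of instruments. Origin: centre of its underside.
Mind the look-alikes: they are no part of the job. What is shaped like the cassette but orange or turquoise is not meant.

How it is judged:
By the outcome, as a careful person would: the job done as asked, in the order asked, and still so for the second after the job is handed in, with the robot touching nothing.
It also fails if it takes over 59 s, if anything falls off the work surface, if the arm or the gripper's body presses on something with over 40 N, if the wrist force passes 120 N, or if a joint passes its speed limit or range.

## Working session

There is one attempt and no reset: what is moved stays moved. The work goes in short steps, Python scripts to look and compute and a tool call to move; the robot and the scene stay as the last step left them, time stands still between calls to the robot, and variables do not carry over. Pictures are saved under pics/ and viewed, at most 10 in all, crops included, and the job is handed in when it is done.

Besides the shell and the picture viewer there is one more tool, called as name([rows], argument=value, ...), one row to a line, values as JSON. jog_arm: Moves the arm, as the interface text tells. Shifts and turns lie within -1 to 1; 1 stands for 20 cm of shift or 360 degrees of turn. Its arguments: {"type":"object","properties":{"steps":{"type":"array"}},"required":["steps"]}

```bash
mkdir -p pics
python3 - <<'E'
from rig import *
import cv2,pickle
o=get_obs();print(o['clock'],o['eef_pos'],o['tool_rot'],o['opening'])
d={}
for n in("scene","top"):
    g=grab_frame(n);d[n]=g;cv2.imwrite(f"pics/{n}0.png",g["frame"][:,:,::-1]);print(n,g["mtx"],g["R"],g["t"])
pickle.dump(d,open("d0.pkl","wb"))
E
```

```text
0.0 [ 0.26021277 -0.54031115  0.221526  ] [[ 9.00975426e-01  4.33869484e-01 -7.43256632e-04]
 [ 4.33870109e-01 -9.00973684e-01  1.77480466e-03]
 [ 1.00378916e-04 -1.92153222e-03 -9.99998149e-01]] 0.08768407737610981
scene [[421.06447355   0.         264.35991443]
 [  0.         421.06447355 190.62621206]
 [  0.           0.           1.        ]] [[-0.06616079  0.99779143  0.00591704]
 [ 0.86535363  0.06032955 -0.49751727]
 [-0.49677545 -0.0277958  -0.86743389]] [-0.04753731 -0.39629294  1.89887173]
top [[445.38595977   0.         261.54575834]
 [  0.         445.38595977 192.47621831]
 [  0.           0.           1.        ]] [[ 0.01020465 -0.99976923  0.01890383]
 [-0.99560092 -0.01191932 -0.09293406]
 [ 0.09313793 -0.01787231 -0.9954928 ]] [0.05557808 0.51200281 1.42192527]
```

View pics/scene0.png

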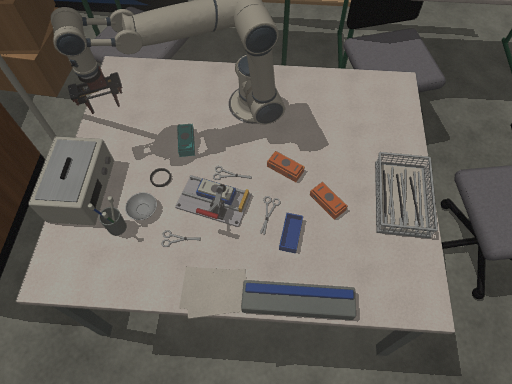

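View pics/top0.png

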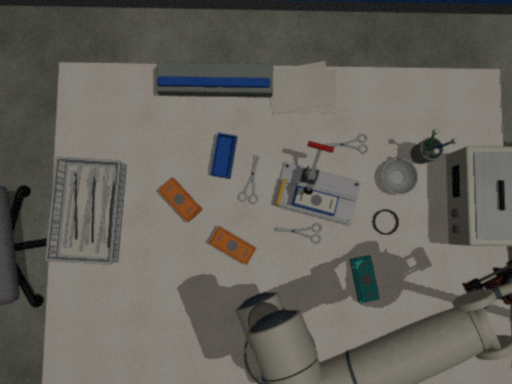

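The scene view shows the jig at about (215,200). The top view shows it at (318,193), with the yellow stop at (282,193), the red handle at (320,147) and the blue cassette with a white cover at (317,200). Two orange cassettes at (180,199) and (232,245), a turquoise one at (364,278) and the spare blue tray at (224,156) are look-alikes. The one in the jig's channel is meant, because it is blue, has a white cover and lies beside the stop.

Run:
```python
import cv2,numpy as np,pickle
d=pickle.load(open("d0.pkl","rb"))
a=d["top"]["frame"][130:235,262:372,::-1];b=d["scene"]["frame"][160:250,165:265,::-1]
cv2.imwrite("pics/crop.png",np.hstack([cv2.resize(a,(420,401),interpolation=cv2.INTER_CUBIC),cv2.resize(b,(380,401),interpolation=cv2.INTER_CUBIC)]))
def ray(n,uv,z):
    g=d[n];K,R,t=g["mtx"],np.array(g["R"]),np.array(g["t"])
    r=R.T@np.linalg.solve(K,[*uv,1]);c=-R.T@t
    return c+r*(z-c[2])/r[2]
for n in("top","scene"):
    f=d[n]["frame"];h=cv2.cvtColor(f,cv2.COLOR_RGB2HSV)
    for nm,lo,hi,z in(("red",(0,150,60),(6,255,255),.149),("yellow",(18,110,80),(32,255,255),.035),("blue",(105,110,40),(125,255,255),.036)):
        m=cv2.inRange(h,lo,hi);k,l,s,c=cv2.connectedComponentsWithStats(m)
        for i in range(1,k):
            if s[i,4]>12:
                ps=np.argwhere(l==i)[:,::-1].astype(np.float32)
                print(n,nm,s[i],c[i].round(1),ray(n,c[i],z).round(4),cv2.minAreaRect(ps))
```

```text
top red [308 142  25  10  93] [320.5 146.4] [ 0.6405 -0.1119  0.149 ] ((320.15167236328125, 146.3426971435547), (24.734548568725586, 4.347283840179443), 12.994616508483887)
top yellow [276 179  10  26 101] [280.5 191.6] [5.139e-01 3.000e-04 3.500e-02] ((280.5311279296875, 191.50831604003906), (3.7361083030700684, 26.474836349487305), 14.931416511535645)
top blue [303   0  25   2  26] [315.5   0. ] [ 1.1616 -0.113   0.036 ] ((315.020751953125, 0.0008661746978759766), (24.020822525024414, 0.9991330504417419), 2.38594388961792)
top blue [329   0 183   5 520] [436.8   1.1] [ 1.1662 -0.5239  0.036 ] ((420.0, 2.0), (4.0, 182.0), 90.0)
top blue [ 158   76  112   11 1040] [213.1  81.4] [0.8748 0.2244 0.036 ] ((213.49253845214844, 81.4405517578125), (111.11962890625, 9.43932056427002), 0.9710219502449036)
top blue [211 134  26  44 815] [223.3 155.3] [0.6297 0.1864 0.036 ] ((223.32290649414062, 155.1431121826172), (19.2758846282959, 42.32127380371094), 9.865806579589844)
top blue [433 145  11   4  17] [438.4 146.2] [ 0.6693 -0.5157  0.036 ] ((437.96551513671875, 146.41378784179688), (1.8569533
[... 245 characters left out ...]
  9  23  66] [242.9 199.7] [ 0.5181 -0.0006  0.035 ] ((242.67239379882812, 200.0689697265625), (3.156820774078369, 23.026222229003906), 21.801406860351562)
scene blue [58  0 24  2 30] [70.9  0.2] [-0.5969 -1.0013  0.036 ] ((69.5, 0.5), (23.0, 1.0), -0.0)
scene blue [88  0 26  3 59] [101.4   0.9] [-0.6034 -0.8421  0.036 ] ((100.5, 1.0), (2.0, 25.0), 90.0)
scene blue [280 219  22  30 354] [292.6 233.7] [0.6471 0.1939 0.036 ] ((290.423095703125, 232.88462829589844), (16.86598777770996, 29.41741943359375), 11.309932708740234)
scene blue [246 283 107  15 868] [299.6 290.2] [0.8555 0.2245 0.036 ] ((299.02398681640625, 290.1456604003906), (106.63654327392578, 8.235332489013672), 3.8785247802734375)
```

View pics/crop.png

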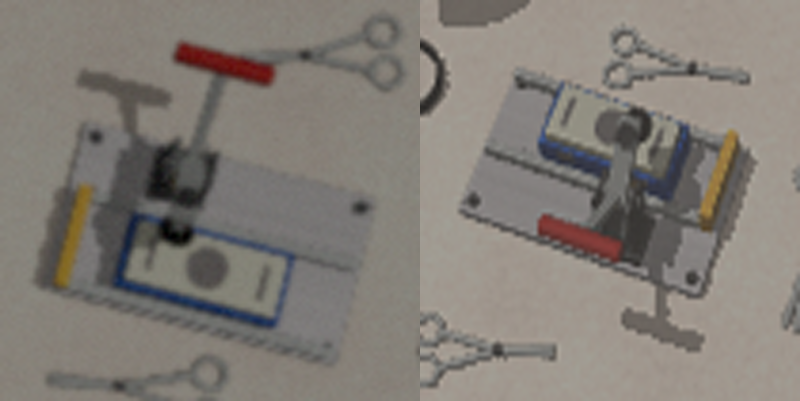

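The crop confirms the target: a blue tray with a raised white cover in the jig, short of the yellow stop, with the clamp open.

```bash
cat > h.py <<'E'
import cv2,numpy as np,pickle
def ray(g,uv,z):
    K,R,t=g["mtx"],np.array(g["R"]),np.array(g["t"])
    r=R.T@np.linalg.solve(K,[*uv,1]);c=-R.T@t
    return c+r*(z-c[2])/r[2]
E
python3 - <<'E'
from h import *
d=pickle.load(open("d0.pkl","rb"))
T=lambda p:(p[0]/3.818+262-.4,p[1]/3.818+130-.4)
S=lambda p:(p[0]/3.8+165-.4-420/3.8,p[1]/4.456+160-.4)
# jig-frame points (z known), crop pixels clicked
W={}
for nm,z,n,ps in(("plateT TL TR BR BL",.012,"top",[(82,122),(378,200),(338,362),(40,285)]),
 ("plateS",.012,"scene",[(518,68),(460,212),(695,296),(752,150)]),
 ("cassT TL TR BR BL",.048,"top",[(135,213),(293,254),(276,326),(118,285)]),
 ("barT",.149,"top",[(177,52),(272,73)]),("barS",.149,"scene",[(541,225),(618,251)]),
 ("stopT",.042,"top",[(88,185),(66,287)]),("stopS",.042,"scene",[(734,133),(708,224)])):
    P=np.array([ray(d[n],(T if n=="top" else S)(p),z) for p in ps])[:,:2]
    print(nm,P.round(4).tolist(),"mean",P.mean(0).round(4),"edges",[ (round(float(np.hypot(*e)),4),round(float(np.degrees(np.arctan2(e[1],e[0]))),1)) for e in np.diff(P,axis=0)])
E
```

```text
plateT TL TR BR BL [[0.6156, -0.0089], [0.551, -0.2647], [0.4113, -0.2289], [0.4742, 0.0263]] mean [ 0.513 -0.119] edges [(0.2639, -104.2), (0.1442, 165.6), (0.2628, 76.1)]
plateS [[0.4072, -0.2234], [0.5565, -0.2594], [0.6195, -0.0144], [0.4747, 0.0303]] mean [ 0.5145 -0.1167] edges [(0.1536, -13.6), (0.253, 75.6), (0.1515, 162.8)]
cassT TL TR BR BL [[0.5332, -0.0514], [0.5003, -0.184], [0.4398, -0.1694], [0.4726, -0.0373]] mean [ 0.4865 -0.1105] edges [(0.1366, -103.9), (0.0622, 166.4), (0.1361, 76.1)]
barT [[0.6496, -0.0742], [0.6339, -0.1489]] mean [ 0.6417 -0.1115] edges [(0.0764, -101.8)]
barS [[0.6319, -0.1473], [0.6494, -0.0745]] mean [ 0.6407 -0.1109] edges [(0.0749, 76.4)]
stopT [[0.5571, -0.0122], [0.4708, 0.0057]] mean [ 0.5139 -0.0032] edges [(0.0881, 168.2)]
stopS [[0.476, 0.0127], [0.566, -0.0053]] mean [0.521  0.0037] edges [(0.0918, -11.3)]
```

The jig origin is at about (0.498, -0.075) with a yaw of -13.9°, and both views agree to about 3 mm. The cassette is roughly 37 mm short of home. I move towards the open end of the channel with the fingers shut.

jog_arm([
  [-1,[0.16,-0.1,0],-0.016],
  [-1,[0.32,-0.2,0],-0.032],
  [-1,[0.48,-0.3,0],-0.048],
  [-1,[0.64,-0.4,0],-0.064],
  [-1,[0.8,-0.5,0],-0.08],
])

```text
clock: 0.52
eef_pos: [0.3615, -0.3795, 0.2221]
tool_rot: [[0.577, 0.817, -0.0], [0.817, -0.577, 0.001], [0.0, -0.001, -1.0]]
ft_force: [0.9, -0.5, -0.5]
opening: 0.0579
finger_force: 0.0
```

```bash
cat >> h.py <<'E'
O=np.array([.498,-.075]);A=np.radians(-13.9)
def st():
    from rig import get_obs
    o=get_obs();R=np.array(o['tool_rot']);p=np.array(o['eef_pos'])
    c,s=np.cos(A),np.sin(A);q=p[:2]-O
    jf=np.array([[c,s],[-s,c]])
    print("t",o['clock'],"jig xyz mm",(1000*np.r_[jf@q,p[2]]).round(1),"xhead",np.degrees(np.arctan2(R[1,0],R[0,0])).round(2),"F jig",np.r_[jf@np.array(o['ft_force'])[:2],o['ft_force'][2]].round(1),"open",round(o['opening'],4))
    return p,R
def go(jx,jy,jz):
    p,R=st();c,s=np.cos(A),np.sin(A)
    w=np.r_[O+np.array([[c,-s],[s,c]])@[jx/1e3,jy/1e3],jz/1e3]
    h=np.degrees(np.arctan2(R[1,0],R[0,0]))
    print("to",(jx,jy,jz),"shift",(R.T@(w-p)/.2).round(3),"roll",((h-(90+np.degrees(A)))/360).round(4))
E
python3 -c "
from h import *
go(0,-140,221)"
```

```text
t 0.5167 jig xyz mm [ -59.3 -328.3  222.1] xhead 54.77 F jig [ 1.  -0.3 -0.5] open 0.0579
to (0, -140, 221) shift [ 0.985 -0.066  0.006] roll -0.0593
```

jog_arm([
  [-1,[0.2,-0.01,0],-0.015],
  [-1,[0.4,-0.03,0],-0.03],
  [-1,[0.6,-0.04,0],-0.045],
  [-1,[0.8,-0.05,0],-0.06],
  [-1,[0.98,-0.066,0],-0.06],
])

```text
clock: 0.93
eef_pos: [0.4649, -0.2116, 0.2222]
tool_rot: [[0.235, 0.972, -0.0], [0.972, -0.235, 0.0], [0.0, -0.0, -1.0]]
ft_force: [0.8, 0.4, 0.5]
opening: 0.0247
finger_force: 0.0
```

Run:
```python
from h import *
from rig import *
go(0,-140,100)
g=grab_frame("wrist");print(g["mtx"].tolist(),np.round(g["T_tool_cam"],4).tolist());cv2.imwrite("pics/w1.png",g["frame"][:,:,::-1])
st()
```

```text
t 0.9333 jig xyz mm [   0.7 -140.6  222.2] xhead 76.43 F jig [0.7 0.5 0.5] open 0.0247
to (0, -140, 100) shift [ 0.003 -0.003  0.611] roll 0.0009
[[299.2485461553769, 0.0, 256.94697867313096], [0.0, 299.2485461553769, 190.7777552531096], [0.0, 0.0, 1.0]] [[0.0004, -0.9648, -0.263, 0.071], [1.0, 0.0002, 0.001, 0.002], [-0.0009, -0.263, 0.9648, -0.1624], [0.0, 0.0, 0.0, 1.0]]
t 0.9833 jig xyz mm [   1.9 -135.1  222.2] xhead 76.5 F jig [-0.1  3.4 -0.4] open 0.0208
```

View pics/w1.png

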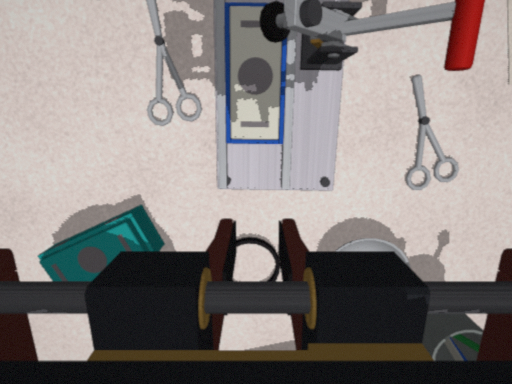

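The wrist view shows the cassette straight ahead, with its near rim at row 143, columns 226–284. The plate's open end is at row 189, and the red bar is at the upper right. I check these points against the jig frame.

```bash
cat >> h.py <<'E'
def wray(g,p,R,uv,z):
    T=np.array(g["T_tool_cam"]);r=R@T[:3,:3]@np.linalg.solve(np.array(g["mtx"]),[*uv,1]);c=p+R@T[:3,3]
    w=c+r*(z-c[2])/r[2];cc,s=np.cos(A),np.sin(A);return (1e3*np.array([[cc,s],[-s,cc]])@(w[:2]-O)).round(1)
E
python3 - <<'E'
from h import *
from rig import *
p,R=st();g=grab_frame("wrist");cv2.imwrite("pics/w2.png",g["frame"][:,:,::-1])
f=g["frame"];h=cv2.cvtColor(f,cv2.COLOR_RGB2HSV)
m=cv2.inRange(h,(105,130,40),(125,255,255));m[200:]=0;k,l,s,c=cv2.connectedComponentsWithStats(m);print(s[1:][s[1:,4]>40])
i=1+np.argmax(s[1:,4]);x,y,w,hh,_=s[i]
print("cass near L/R",wray(g,p,R,(x,y+hh),.048),wray(g,p,R,(x+w,y+hh),.048))
for uv,z in(((217,189),.012),((334,189),.012),((283,189),.026),((293,189),.026)):print(uv,wray(g,p,R,uv,z))
go(0,-140,100)
E
```

```text
t 0.9833 jig xyz mm [   1.9 -135.1  222.2] xhead 76.5 F jig [-0.1  3.4 -0.4] open 0.0208
[[ 224   10   61  140 1255]]
cass near L/R [ -32.9 -107.9] [  35.7 -107.4]
(217, 189) [ -46.8 -162.7]
(334, 189) [ 103.9 -161.6]
(283, 189) [  36.9 -158.4]
(293, 189) [  49.3 -158.3]
t 1.0333 jig xyz mm [   1.2 -138.3  222.2] xhead 76.48 F jig [-0.2  0.7  0.2] open 0.0168
to (0, -140, 100) shift [-0.01  -0.006  0.611] roll 0.0011
```

jog_arm([
  [-1,[0,0,0.18],0],
  [-1,[0,0,0.38],0],
  [-1,[0,0,0.58],0],
  [-1,[0,0,0.78],0],
  [-1,[0,0,0.98],0],
])

```text
clock: 1.45
eef_pos: [0.4633, -0.2145, 0.0246]
tool_rot: [[0.241, 0.971, -0.0], [0.971, -0.241, -0.0], [-0.0, -0.0, -1.0]]
ft_force: [0.8, 0.1, -1.1]
opening: 0.0005
finger_force: 0.0
```

jog_arm([
  [-1,[0.02,0,0],0],
  [-1,[0.04,0,0],0],
  [-1,[0.06,0,0],0],
  [-1,[0.08,0,0],0],
  [-1,[0.1,0,0],0],
])

```text
clock: 1.87
eef_pos: [0.4708, -0.1949, 0.0301]
tool_rot: [[0.24, 0.971, 0.005], [0.971, -0.24, -0.002], [-0.001, 0.005, -1.0]]
ft_force: [-0.4, 0.3, -0.2]
opening: 0.0008
finger_force: 0.0
```

```bash
python3 -c "
from h import *
go(1,-80,26)"
```

```text
t 1.8667 jig xyz mm [   2.4 -122.9   30.1] xhead 76.12 F jig [-0.5  0.2 -0.2] open 0.0008
to (1, -80, 26) shift [ 0.215 -0.007  0.02 ] roll 0.0001
```

jog_arm([
  [-1,[0.03,0,0],0],
  [-1,[0.06,0,0],0],
  [-1,[0.09,0,0],0],
  [-1,[0.12,0,0],0],
  [-1,[0.15,0,0],0],
])

```text
clock: 2.28
eef_pos: [0.4765, -0.1649, 0.0271]
tool_rot: [[0.24, 0.971, 0.001], [0.971, -0.24, -0.001], [-0.001, 0.001, -1.0]]
ft_force: [-0.5, -3.3, 1.8]
opening: 0.0002
finger_force: 1.3
```

```bash
python3 -c "
from h import *
go(1,-80,26)"
```

```text
t 2.2833 jig xyz mm [  0.7 -92.5  27.1] xhead 76.12 F jig [ 0.3 -3.4  1.8] open 0.0002
to (1, -80, 26) shift [0.062 0.002 0.005] roll 0.0
```

jog_arm([
  [-1,[0.01,0,0],0],
  [-1,[0.02,0,0],0],
  [-1,[0.03,0,0],0],
  [-1,[0.04,0,0],0],
  [-1,[0.05,0,0],0],
])

```text
clock: 2.7
eef_pos: [0.4785, -0.1556, 0.0266]
tool_rot: [[0.24, 0.971, -0.0], [0.971, -0.24, -0.0], [-0.0, -0.0, -1.0]]
ft_force: [-0.5, -2.7, 2.1]
opening: 0.0002
finger_force: 1.3
```

jog_arm([
  [-1,[0.005,0,0],0],
  [-1,[0.01,0,0],0],
  [-1,[0.015,0,0],0],
  [-1,[0.02,0,0],0],
  [-1,[0.02,0,0],0],
])

```text
clock: 3.12
eef_pos: [0.4791, -0.1528, 0.0266]
tool_rot: [[0.241, 0.971, -0.001], [0.971, -0.241, -0.002], [-0.002, -0.0, -1.0]]
ft_force: [-2.3, -6.2, 1.8]
opening: 0.0002
finger_force: 3.3
```

```bash
python3 -c "
from h import *
go(1,-80,26)"
```

```text
t 3.1167 jig xyz mm [  0.4 -80.   26.6] xhead 76.08 F jig [-0.7 -6.5  1.8] open 0.0002
to (1, -80, 26) shift [0.    0.003 0.003] roll -0.0
```

jog_arm([
  [-1,[0.005,0,0],0],
  [-1,[0.01,0,0],0],
  [-1,[0.015,0,0],0],
  [-1,[0.02,0,0],0],
  [-1,[0.02,0,0],0],
])

```text
clock: 3.53
eef_pos: [0.4788, -0.1526, 0.0267]
tool_rot: [[0.242, 0.97, -0.003], [0.97, -0.242, -0.009], [-0.01, -0.001, -1.0]]
ft_force: [-6.5, -18.9, 2.5]
opening: 0.0004
finger_force: 10.0
```

Run:
```python
from h import *
from rig import *
p,R=st();g=grab_frame("wrist");t=grab_frame("top")
a=cv2.resize(t["frame"][130:235,262:372,::-1],(400,382),interpolation=cv2.INTER_CUBIC)
b=cv2.resize(g["frame"][:220,130:400,::-1],(400,326),interpolation=cv2.INTER_CUBIC);b=cv2.copyMakeBorder(b,0,56,0,0,0)
cv2.imwrite("pics/p3.png",np.hstack([a,b]))
```

```text
t 3.5333 jig xyz mm [ -0.1 -79.9  26.7] xhead 75.97 F jig [ -1.8 -20.    2.5] open 0.0004
```

View pics/p3.png

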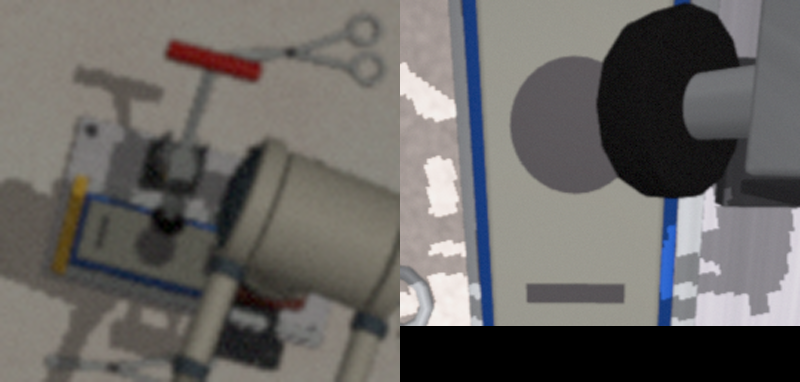

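The cassette is home: the push rose to 20 N with no motion, the finger face is at y = -70, and the picture shows the cassette against the yellow stop. I retreat, lift and go round to the outer side of the handle.

jog_arm([
  [-1,[-0.05,0,0],0],
  [-1,[-0.15,0,0],0],
  [-1,[-0.25,0,0],0],
  [-1,[-0.25,0,-0.15],0],
  [-1,[-0.25,0,-0.35],0],
])

```text
clock: 4.05
eef_pos: [0.4656, -0.1953, 0.0924]
tool_rot: [[0.241, 0.97, -0.009], [0.97, -0.241, 0.006], [0.004, -0.01, -1.0]]
ft_force: [0.7, 0.0, 0.7]
opening: 0.0003
finger_force: 0.0
```

jog_arm([
  [-1,[0,0,-0.2],0],
  [-1,[0,0,-0.4],0],
  [-1,[0,0,-0.6],0],
  [-1,[0,0.1,-0.65],0],
  [-1,[0,0.25,-0.65],0],
])

```text
clock: 4.47
eef_pos: [0.5182, -0.2083, 0.2332]
tool_rot: [[0.24, 0.971, 0.009], [0.971, -0.24, -0.003], [-0.001, 0.009, -1.0]]
ft_force: [0.1, 0.3, -0.7]
opening: 0.0004
finger_force: 0.0
```

jog_arm([
  [-1,[0,0.2,0],0],
  [-1,[0,0.4,0],0],
  [-1,[0,0.6,0],0],
  [-1,[0.1,0.65,0],0],
  [-1,[0.2,0.65,0],0],
])

```text
clock: 4.88
eef_pos: [0.6547, -0.2007, 0.2208]
tool_rot: [[0.241, 0.971, -0.007], [0.971, -0.241, 0.004], [0.002, -0.007, -1.0]]
ft_force: [-0.2, -0.1, 0.2]
opening: 0.0003
finger_force: 0.0
```

Run:
```python
from h import *
from rig import *
go(182,-25,130)
d=grab_frame("top")
h=cv2.cvtColor(d["frame"],cv2.COLOR_RGB2HSV)
print(cv2.minAreaRect(np.argwhere(cv2.inRange(h,(0,150,60),(6,255,255)))[:,::-1].astype(np.float32)))
```

```text
t 4.8833 jig xyz mm [182.3 -84.4 220.8] xhead 76.08 F jig [-0.1 -0.1  0.2] open 0.0003
to (182, -25, 130) shift [0.296 0.002 0.455] roll -0.0001
((342.2193603515625, 145.17349243164062), (10.295101165771484, 68.29630279541016), 86.58341979980469)
```

jog_arm([
  [-1,[0.15,0,0],0],
  [-1,[0.3,0,0.05],0],
  [-1,[0.3,0,0.2],0],
  [-1,[0.3,0,0.35],0],
  [-1,[0.3,0,0.45],0],
])

```text
clock: 5.35
eef_pos: [0.6663, -0.1408, 0.1331]
tool_rot: [[0.238, 0.971, -0.003], [0.971, -0.238, 0.002], [0.001, -0.004, -1.0]]
ft_force: [-1.4, 0.5, -1.3]
opening: 0.0008
finger_force: 0.0
```

jog_arm([
  [-1,[0,0,0],0],
  [-1,[0,-0.02,0],0],
  [-1,[0,-0.04,0],0],
  [-1,[0,-0.06,0],0],
  [-1,[0,-0.08,0],0],
])

```text
clock: 5.77
eef_pos: [0.652, -0.1388, 0.1393]
tool_rot: [[0.24, 0.971, 0.004], [0.971, -0.24, -0.001], [0.0, 0.004, -1.0]]
ft_force: [0.6, -1.2, 0.2]
opening: 0.0007
finger_force: 1.6
```

```bash
python3 -c "
from h import *
st()"
```

```text
t 5.7667 jig xyz mm [164.9 -25.  139.3] xhead 76.11 F jig [ 0.8 -1.   0.2] open 0.0007
```

jog_arm([
  [-1,[0,-0.04,-0.01],0],
  [-1,[0,-0.08,-0.02],0],
  [-1,[0,-0.12,-0.03],0],
  [-1,[0,-0.16,-0.05],0],
  [-1,[0,-0.2,-0.07],0],
])

```text
clock: 6.18
eef_pos: [0.6128, -0.1291, 0.1528]
tool_rot: [[0.24, 0.971, 0.003], [0.971, -0.24, -0.001], [0.0, 0.003, -1.0]]
ft_force: [1.9, 0.1, 0.5]
opening: 0.0004
finger_force: 1.0
```

```bash
python3 -c "
from h import *
st()"
```

```text
t 6.1833 jig xyz mm [124.4 -25.  152.8] xhead 76.1 F jig [1.8 0.6 0.5] open 0.0004
```

jog_arm([
  [-1,[0,-0.03,0],0],
  [-1,[0,-0.06,0],0],
  [-1,[0,-0.09,0],0],
  [-1,[0,-0.12,0],0],
  [-1,[0,-0.15,0],0],
])

```text
clock: 6.6
eef_pos: [0.583, -0.1217, 0.1502]
tool_rot: [[0.24, 0.971, -0.001], [0.971, -0.24, 0.0], [0.0, -0.001, -1.0]]
ft_force: [1.7, -0.8, 2.0]
opening: 0.0004
finger_force: 1.6
```

```bash
python3 -c "
from h import *
st()"
```

```text
t 6.6 jig xyz mm [ 93.8 -24.9 150.2] xhead 76.11 F jig [ 1.8 -0.3  2. ] open 0.0004
```

jog_arm([
  [-1,[0,-0.03,0],0],
  [-1,[0,-0.06,0],0],
  [-1,[0,-0.09,0],0],
  [-1,[0,-0.11,0],0],
  [-1,[0,-0.13,0],0],
])

```text
clock: 7.02
eef_pos: [0.5574, -0.1153, 0.1499]
tool_rot: [[0.24, 0.971, -0.002], [0.971, -0.24, 0.001], [0.0, -0.002, -1.0]]
ft_force: [-0.6, -0.1, -0.1]
opening: 0.0005
finger_force: 0.0
```

```bash
python3 -c "
from h import *
st()"
```

```text
t 7.0167 jig xyz mm [ 67.3 -24.8 149.9] xhead 76.12 F jig [-0.6 -0.2 -0.1] open 0.0005
```

jog_arm([
  [-1,[0,-0.01,0],0],
  [-1,[0,-0.02,0],0],
  [-1,[0,-0.03,0],0],
  [-1,[0,-0.03,0],0],
  [-1,[0,-0.03,0],0],
])

```text
clock: 7.43
eef_pos: [0.5526, -0.1142, 0.1506]
tool_rot: [[0.24, 0.971, -0.0], [0.971, -0.24, 0.0], [0.0, -0.0, -1.0]]
ft_force: [0.1, -0.5, 0.9]
opening: 0.0006
finger_force: 0.0
```

Run:
```python
from h import *
from rig import *
st();g=grab_frame("top");s=grab_frame("scene")
a=cv2.resize(g["frame"][130:235,262:372,::-1],(400,382),interpolation=cv2.INTER_CUBIC)
b=cv2.resize(s["frame"][160:250,165:265,::-1],(400,382),interpolation=cv2.INTER_CUBIC)
cv2.imwrite("pics/p4.png",np.hstack([a,b]))
```

```text
t 7.4333 jig xyz mm [ 62.4 -24.9 150.6] xhead 76.11 F jig [ 0.2 -0.5  0.9] open 0.0006
```

View pics/p4.png

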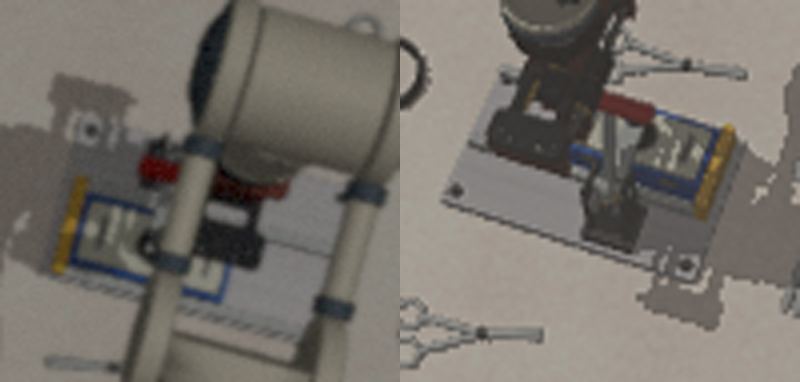

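The handle is over the channel and past the fingers, with the red bar at about (628,105) in the scene crop. I push on lightly to find contact and confirm the lock.

jog_arm([
  [-1,[0,-0.01,0],0],
  [-1,[0,-0.02,0],0],
  [-1,[0,-0.03,0],0],
  [-1,[0,-0.03,0],0],
  [-1,[0,-0.03,0],0],
])

```text
clock: 7.95
eef_pos: [0.5521, -0.114, 0.1508]
tool_rot: [[0.24, 0.971, 0.013], [0.971, -0.24, -0.003], [0.0, 0.013, -1.0]]
ft_force: [24.3, -5.2, -8.8]
opening: 0.0003
finger_force: 11.7
```

```bash
python3 -c "
from h import *
st()"
```

```text
t 7.95 jig xyz mm [ 61.9 -24.9 150.8] xhead 76.1 F jig [24.8  0.8 -8.8] open 0.0003
```

The handle is on its end stop at 25 N, so the clamp is locked. I back off, lift over the bar to the channel side and let two seconds pass.

jog_arm([
  [-1,[0,0.06,0],0],
  [-1,[0,0.12,0],0],
  [-1,[0,0.15,-0.1],0],
  [-1,[0,0.15,-0.25],0],
  [-1,[0,0.15,-0.4],0],
])

```text
clock: 8.37
eef_pos: [0.5755, -0.1198, 0.2299]
tool_rot: [[0.24, 0.971, -0.004], [0.971, -0.24, 0.001], [0.0, -0.004, -1.0]]
ft_force: [0.5, 0.6, 1.1]
opening: 0.0003
finger_force: 0.0
```

Run:
```python
from h import *
from rig import *
go(8,-28,232);go(8,-28,150)
for i in range(44): s=grab_frame("scene")
st();cv2.imwrite("pics/p5.png",cv2.resize(s["frame"][150:250,165:265,::-1],(500,500),interpolation=cv2.INTER_CUBIC))
```

```text
t 8.3667 jig xyz mm [ 86.  -24.9 229.9] xhead 76.11 F jig [0.4 0.7 1.1] open 0.0003
to (8, -28, 232) shift [-0.016 -0.39  -0.009] roll 0.0
t 8.3667 jig xyz mm [ 86.  -24.9 229.9] xhead 76.11 F jig [0.4 0.7 1.1] open 0.0003
to (8, -28, 150) shift [-0.016 -0.389  0.401] roll 0.0
t 10.5667 jig xyz mm [ 86.4 -24.9 230.6] xhead 76.11 F jig [-0.1  0.5  0.9] open 0.0004
```

View pics/p5.png

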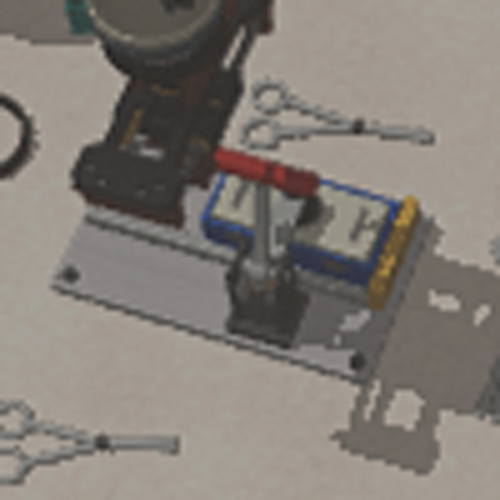

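The handle stays locked with the robot clear: the bar is at (268,172), leaning over the channel, and the cassette touches the stop at (395,250). Next I cross over and open it.

jog_arm([
  [-1,[-0.01,-0.13,0],0],
  [-1,[-0.016,-0.27,0],0],
  [-1,[-0.016,-0.4,0],0],
  [-1,[-0.016,-0.4,0],0],
  [-1,[-0.016,-0.4,0.1],0],
])

```text
clock: 10.98
eef_pos: [0.4985, -0.1041, 0.2154]
tool_rot: [[0.24, 0.971, 0.009], [0.971, -0.24, -0.002], [-0.0, 0.009, -1.0]]
ft_force: [0.4, -0.2, -0.0]
opening: -0.0001
finger_force: 0.0
```

jog_arm([
  [-1,[0,0,0.1],0],
  [-1,[0,0,0.2],0],
  [-1,[0,0,0.28],0],
  [-1,[0,0.01,0.28],0],
  [-1,[0,0.02,0.28],0],
])

```text
clock: 11.4
eef_pos: [0.5015, -0.1048, 0.1541]
tool_rot: [[0.24, 0.971, -0.001], [0.971, -0.24, 0.0], [0.0, -0.001, -1.0]]
ft_force: [-0.1, -0.3, 0.4]
opening: 0.0006
finger_force: 0.0
```

```bash
python3 -c "
from h import *
st()"
```

```text
t 11.4 jig xyz mm [ 10.5 -28.1 154.1] xhead 76.11 F jig [-0.1 -0.3  0.4] open 0.0006
```

jog_arm([
  [-1,[0,0.03,0],0],
  [-1,[0,0.07,0],0],
  [-1,[0,0.1,0],0],
  [-1,[0,0.14,0],0],
  [-1,[0,0.18,0],0],
])

```text
clock: 11.82
eef_pos: [0.5377, -0.1137, 0.1553]
tool_rot: [[0.24, 0.971, 0.002], [0.971, -0.24, -0.0], [0.0, 0.002, -1.0]]
ft_force: [-0.5, 1.0, 0.5]
opening: 0.0003
finger_force: 0.1
```

```bash
python3 -c "
from h import *
st()"
```

```text
t 11.8167 jig xyz mm [ 47.8 -28.1 155.3] xhead 76.11 F jig [-0.7  0.8  0.5] open 0.0003
```

jog_arm([
  [-1,[0,0.04,0],0],
  [-1,[0,0.08,0],0],
  [-1,[0,0.12,0.01],0],
  [-1,[0,0.16,0.03],0],
  [-1,[0,0.2,0.05],0],
])

```text
clock: 12.23
eef_pos: [0.5759, -0.1232, 0.1442]
tool_rot: [[0.24, 0.971, -0.0], [0.971, -0.24, 0.0], [-0.0, -0.0, -1.0]]
ft_force: [-1.1, -0.0, 1.8]
opening: 0.0006
finger_force: 0.8
```

jog_arm([
  [-1,[0,0.04,0.02],0],
  [-1,[0,0.08,0.05],0],
  [-1,[0,0.11,0.07],0],
  [-1,[0,0.14,0.08],0],
  [-1,[0,0.17,0.08],0],
])

```text
clock: 12.65
eef_pos: [0.6078, -0.1311, 0.1268]
tool_rot: [[0.24, 0.971, -0.003], [0.971, -0.24, 0.001], [0.0, -0.003, -1.0]]
ft_force: [-3.3, 0.7, -1.4]
opening: 0.0003
finger_force: 1.3
```

```bash
python3 -c "
from h import *
st()"
```

```text
t 12.65 jig xyz mm [120.  -28.1 126.8] xhead 76.12 F jig [-3.4 -0.1 -1.4] open 0.0003
```

jog_arm([
  [-1,[0,0.02,0],0],
  [-1,[0,0.04,0],0],
  [-1,[0,0.05,0],0],
  [-1,[0,0.06,0],0],
  [-1,[0,0.06,0],0],
])

```text
clock: 13.07
eef_pos: [0.616, -0.1331, 0.1283]
tool_rot: [[0.24, 0.971, -0.01], [0.971, -0.24, 0.003], [-0.0, -0.011, -1.0]]
ft_force: [-18.7, 4.9, 3.4]
opening: 0.0003
finger_force: 9.9
```

```bash
python3 -c "
from h import *
st()"
```

```text
t 13.0667 jig xyz mm [128.5 -28.  128.3] xhead 76.11 F jig [-19.3   0.3   3.4] open 0.0003
```

The handle meets its open stop at 19 N. The contact geometry agrees with the lock and start contacts, so it is fully open. I retreat up and clear.

jog_arm([
  [-1,[0,-0.06,0],0],
  [-1,[0,-0.1,-0.05],0],
  [-1,[0,-0.1,-0.2],0],
  [-1,[0,-0.1,-0.4],0],
  [-1,[0,-0.1,-0.55],0],
])

```text
clock: 13.48
eef_pos: [0.6006, -0.1293, 0.243]
tool_rot: [[0.24, 0.971, 0.004], [0.971, -0.24, -0.001], [-0.0, 0.005, -1.0]]
ft_force: [0.7, -0.1, 0.8]
opening: 0.0004
finger_force: 0.0
```

jog_arm([
  [-1,[-0.2,0,0],0],
  [-1,[-0.4,0,0],0],
  [-1,[-0.6,0,0],0],
  [-1,[-0.8,0,0],0],
  [-1,[-0.95,0,0],0],
])

```text
clock: 13.9
eef_pos: [0.5541, -0.3168, 0.2407]
tool_rot: [[0.241, 0.97, 0.003], [0.97, -0.241, -0.003], [-0.002, 0.004, -1.0]]
ft_force: [0.2, 0.3, -0.4]
opening: 0.0004
finger_force: 0.0
```

Run:
```python
from h import *
from rig import *
for i in range(4): g=grab_frame("top")
s=grab_frame("scene");st()
h=cv2.cvtColor(g["frame"],cv2.COLOR_RGB2HSV);m=cv2.inRange(h,(0,150,60),(6,255,255));m[:,345:]=0
k,l,ss,c=cv2.connectedComponentsWithStats(m);print(ss[1:],c[1:])
a=cv2.resize(g["frame"][120:260,200:400,::-1],(500,350),interpolation=cv2.INTER_CUBIC)
b=cv2.resize(s["frame"][160:250,180:257,::-1],(300,350),interpolation=cv2.INTER_CUBIC)
cv2.imwrite("pics/p6.png",np.hstack([a,b]))
```

```text
t 14.15 jig xyz mm [ 112.8 -217.7  239.9] xhead 76.11 F jig [-1.  -0.2  0.1] open 0.0004
[[308 142  25  10  96]] [[320.96875 146.5    ]]
```

View pics/p6.png

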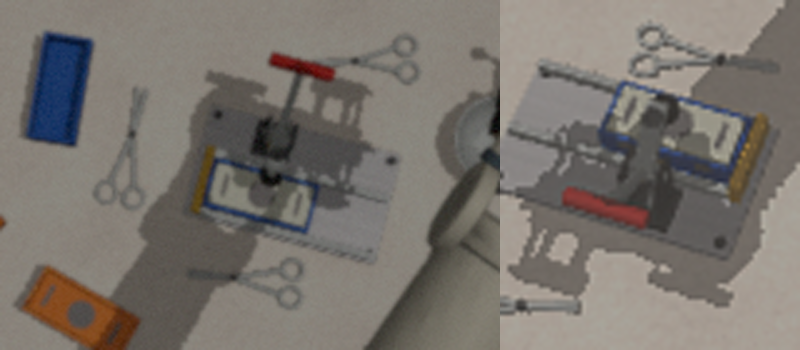

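The bar is back at its starting pixel (321,146.5), the cassette is against the stop and the bystanders look undisturbed. I hand in.

```bash
python3 -c "
from rig import *
print(job_done())"
```

```text
the job is handed in; nothing more can be done
None
```

The cassette was pushed home against the yellow stop, clamped locked for over two seconds and left home with the handle fully back open; I judged the cover pressed down from the clamp reaching its locked end stop, not by measuring its height.

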